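Latch the two sprung tube rests beside the bench burner

TASK

Set both tube rests, the blue and the green one in either order, to their working position: with the fingertips push the carriage by its black pad away from you against its spring until it is well past its yellow stop pin (hidden under the carriage until it pops up), then let it go so that it springs back and catches on the raised pin at mid travel. Only push, do not pick anything up; keep off the brass rollers and the burner, and leave the flask, the beaker and the paddle where they are.

Things in the scene. Friction and masses are not known exactly. Their poses are not given: they have to be found in the camera images.
- blue_rest: Blue tube rest, fixed to the bench: dark steel base plate 200 x 128 mm, 18 mm thick, under a blue carriage. Origin: centre of the base's underside, on the bench. Its x axis is the carriage's travel and pushing direction (away from the robot, turned up to 0.45 rad either way), z up. A far stop 40 mm high stands 86 to 98 mm beyond the centre.
- blue_slide (a joint): Carriage travel along the rest's +x: 0 home, 0.060 m far stop. Spring 5 N at home to 10 N at the far stop, plus 3 N at 0.1 m/s; returns at about 0.2 m/s. Past 0.034 m the stop pin springs up behind a ledge on its left side within 0.1 s (push to 0.045 m or more); let go, it comes back and rests on the pin at 0.034 m (latched). Released sooner it goes home; push again at will.
- blue_pad (a point): Centre of the outer face of the black push pad on the near end of the blue carriage, 55 mm above the bench, facing the rest's -x; moves with the carriage. Pad 70 mm wide, 34 to 76 mm above the bench; at home 86 mm from the rest's centre. The base plate reaches 14 mm nearer. Carriage: painted box 100 mm long, 90 wide, 27 to 80 mm above the bench.
- blue_pin (a joint): Yellow square stop pin (10 mm) of the blue rest, 53 mm to the left (+y) of the base's centre: 0 = held down under the carriage's side ledge (top 26 mm above the bench), 0.016 m = sprung up (top 42 mm), holding the latched carriage. It rises by itself; pressing it down lets the carriage go home.
- blue_rollers: Pair of brass rollers (28 mm diameter, 44 mm long) in steel cheeks 62 x 58 mm on top of the blue carriage, reaching 112 mm above the bench; origin: centre of their underside on the carriage's top, 74 mm beyond the pad's face. Not to be touched.
- green_rest: Green tube rest, fixed to the bench: dark steel base plate 200 x 128 mm, 18 mm thick, under a green carriage. Origin: centre of the base's underside, on the bench. Its x axis is the carriage's travel and pushing direction (away from the robot, turned up to 0.45 rad either way), z up. A far stop 40 mm high stands 86 to 98 mm beyond the centre.
- green_slide (a joint): Carriage travel along the rest's +x: 0 home, 0.060 m far stop. Spring 5 N at home to 10 N at the far stop, plus 3 N at 0.1 m/s; returns at about 0.2 m/s. Past 0.034 m the stop pin springs up behind a ledge on its left side within 0.1 s (push to 0.045 m or more); let go, it comes back and rests on the pin at 0.034 m (latched). Released sooner it goes home; push again at will.
- green_pad (a point): Centre of the outer face of the black push pad on the near end of the green carriage, 55 mm above the bench, facing the rest's -x; moves with the carriage. Pad 70 mm wide, 34 to 76 mm above the bench; at home 86 mm from the rest's centre. The base plate reaches 14 mm nearer. Carriage: painted box 100 mm long, 90 wide, 27 to 80 mm above the bench.
- green_pin (a joint): Yellow square stop pin (10 mm) of the green rest, 53 mm to the left (+y) of the base's centre: 0 = held down under the carriage's side ledge (top 26 mm above the bench), 0.016 m = sprung up (top 42 mm), holding the latched carriage. It rises by itself; pressing it down lets the carriage go home.
- green_rollers: Pair of brass rollers (28 mm diameter, 44 mm long) in steel cheeks 62 x 58 mm on top of the green carriage, reaching 112 mm above the bench; origin: centre of their underside on the carriage's top, 74 mm beyond the pad's face. Not to be touched.
- burner: Bench burner, fixed: round dark foot 84 mm across, steel torch barrel 44 mm diameter pointing towards the robot (its mouth 75 mm nearer than the origin, axis 75 mm high), aluminium shield plate 75 mm wide to 138 mm high. Origin: centre of the foot on the bench. Not to be touched.
- flask: Loose corked glass conical flask, 66 mm across its foot, 116 mm high; origin: centre of its underside. Stands between the rests, to be left alone.
- beaker: Loose green glass beaker, 68 mm across, 85 mm high; origin: centre of its underside. To be left alone.
- paddle: Loose wooden-handled flat paddle, 200 mm long, lying along its own x axis; origin: on its underside. To be left alone.
Things that resemble listed ones, but are neither listed nor needed, are in the scene too. Leave any red look-alike of the blue_rest alone.

How it is judged:
At the end, for the whole second after the job is handed in: Both carriages rest latched against their raised stop pins: travel between 30 and 38 mm, pin up by more than 10 mm, carriage still (under 5 mm/s) (value of joint blue_slide between 0.03 and 0.038 m and value of joint each of blue_pin, green_pin above 0.01 m and velocity of joint blue_slide between -0.005 and 0.005 m/s and value of joint green_slide between 0.03 and 0.038 m and velocity of joint green_slide between -0.005 and 0.005 m/s); the robot touches nothing.
It fails at once if the flask is lifted, carried or pushed aside (more than 30 mm) or tipped (distance of flask from where it was at the start of the episode above 0.03 m or angle between flask's own z axis and vertical above 0.4 rad).
It fails at once if the beaker is lifted, carried or pushed aside (more than 30 mm) or tipped (distance of beaker from where it was at the start of the episode above 0.03 m or angle between beaker's own z axis and vertical above 0.4 rad).
It fails at once if the paddle is lifted, carried or pushed aside (more than 30 mm) or tipped (distance of paddle from where it was at the start of the episode above 0.03 m or angle between paddle's own z axis and vertical above 0.4 rad).
It fails at once if the rollers of a rest are touched (over 1 N) (contact force between anything else and blue_rollers above 1 N or contact force between anything else and green_rollers above 1 N).
It fails at once if the burner is touched (over 2 N) (contact force between anything else and burner above 2 N).
It also fails if it takes over 48 s, if anything falls off the work surface, if the arm or the gripper's body presses on something with over 40 N, if the wrist force passes 120 N, or if a joint passes its speed limit or range.

ROBOT

A 6-joint arm with a two-finger parallel gripper is mounted at the origin on the work surface. World frame = base frame: x ahead of the robot, y to its left, z up, the work surface at z = 0. Lengths are in m, angles in rad, forces in N, time in s.
With the tool pointing down it reaches from about 0.35 to 0.975 m from the base axis. Payload 4.9 kg.
Tool frame: the origin (TCP) lies between the finger pads; the fingertips stand 14 mm ahead of it and the grasp point (between the pads) lies 5 mm behind it (manip.tcp_to_tips is the distance from the TCP to the fingertips, in m); z points along the fingers, y is the line along which they close (so a half turn about z gives the same grasp; the last joint's range is limited). The gripper opens to 85 mm and grips with 20 to 120 N. Pads are 22 mm wide; open, the fingers measure 114 mm over their backs; the gripper's body (76 mm by 85 mm) begins 54 mm behind the grasp point. The pads swing forward as they close: fully open they stand 13 mm farther back than shut.
Start: joints at [-1.447, 0.053, 1.613, -0, 1.476, -0.119], TCP at [0.15, -0.607, 0.245] pointing down, gripper open.
Joint ranges: [-3.01, 3.01], [-1.01, 2.22], [0.06, 2.58], [-1.02, 4.17], [0.09, 2.62], [-3.14, 3.14]. Speed limits (rad/s): [2.57, 2.57, 3.14, 3.14, 3.14, 3.14].

INTERFACE

Orientations are given as a unit quaternion [w, x, y, z].
In Python, from plant import manip gives the robot as it stands.
- The arm moves only by the tool servo_tool, never from a script. Its argument "moves" is a list that holds one entry, the list of rows, each a list of 7 numbers: the shift along the tool's x, y, z in mm, then the turn, a rotation vector about the tool's x, y, z in degrees, then the finger opening in mm, from 0 to 85.4. In form: [[[x, y, z, ax, ay, az, fingers], ...]]. A call has 1 to 12 rows; each row shifts and turns the commanded pose from where the row before left it, along the tool's axes as they then stand; what a row does not reach is not made up. A row lasts 1/8 s, in which the tool goes at most 62.5 mm and 10.7 degrees, less where a joint would pass 70% of its speed; a pose out of reach is approached as far as the arm can. A call with a gripper value outside its range is refused whole. The fingers move at their own pace and stop on an object; the grip force is fixed at half the most. Time passes only in rows, so rows that do not move let the fingers close. It gives the time, the measured TCP pose, the force, the opening and the grip force at its end, in the units of the state.
- manip.state(): the state, without advancing time (a new reading comes with each control period).
- manip.grab_frame(name): name is "side" or "top" or "wrist"; returns a dict with "image" (400x640x3 uint8, blue, green, red), "mtx" (3x3 intrinsics, pixels), "eye" and "rotation" of the camera in the world. Camera axes: x right, y down, z forward; pixel columns grow to the right and rows downward; lengths in m; the calibration is good to about 2 mm. The wrist camera is an equidistant fisheye: a pixel r from the principal point sees the ray r / f radians off the axis. A picture is of the moment at which its call begins. There is no depth.
- manip.job_done(): hands the job in; it is judged then, once.
The state is a dict: "time": time; "joint_pos": joint angles; "joint_vel": joint speeds; "joint_efforts": joint torques, N m; "tool_pos": TCP position; "tool_rot": TCP orientation; "contact_force": force on the tool from outside, world axes, zero at the start; "ft_torque": the same for the moment, N m; "gripper_width": opening from 0.0 (shut) to 1.0 (fully open); "grasp_force": force on a finger pad.
Only numpy, scipy, OpenCV 4.12 (cv2) and the standard library are available. Lean on these libraries where they do the work, as an engineer would, in place of code of your own. Each camera call takes 0.05 s, during which the arm holds its last target. There are 200 camera calls.

## Working session

There is one attempt and no reset: what is moved stays moved. The work goes in short steps, Python scripts to look and compute and a tool call to move; the robot and the scene stay as the last step left them, time stands still between calls to the robot, and variables do not carry over. Pictures are saved under pics/ and viewed, at most 10 in all, crops included, and the job is handed in when it is done.

Besides the shell and the picture viewer there is one more tool, called after "Call:" by a JSON object that holds its "op" and its "data", one argument or row to a line. servo_tool: Moves the arm, as the interface text tells. Its arguments: {"type":"object","properties":{"moves":{"type":"array"}},"required":["moves"]}

```bash
mkdir -p pics
python3 - <<'E'
from plant import manip
import cv2,pickle,numpy as np
d={}
for n in("top","side"):
    f=manip.grab_frame(n);d[n]=f;cv2.imwrite(f"pics/{n}0.png",f["image"]);print(n,np.round(f["mtx"],1).tolist(),np.round(f["eye"],3),np.round(f["rotation"],3).tolist())
pickle.dump(d,open("f0.pkl","wb"));s=manip.state();print(s["time"],s["tool_pos"],s["tool_rot"])
E
```

```text
top [[412.4, 0.0, 325.4], [0.0, 412.4, 195.0], [0.0, 0.0, 1.0]] [0.309 0.01  1.319] [-0.06, 0.705, -0.703, 0.07]
side [[409.7, 0.0, 323.2], [0.0, 409.7, 196.2], [0.0, 0.0, 1.0]] [-0.174  1.028  0.965] [0.14, -0.262, 0.85, -0.436]
0.1 [ 0.15020103 -0.60613664  0.2441842 ] [-9.17502222e-04  9.92639739e-01  1.21101227e-01  1.44088333e-07]
```

View pics/top0.png

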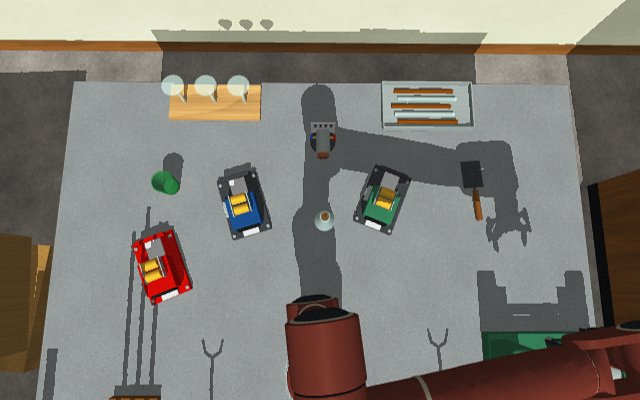

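View pics/side0.png

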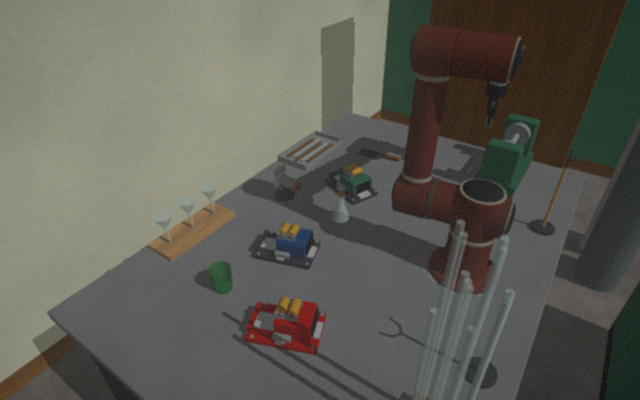

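The top view shows the blue rest at (244,204), the green rest at (382,200), and the red look-alike at (160,267). The green beaker at (165,182) could be confused by colour, the flask is at (324,220), the burner at (322,140) and the paddle at (473,190). I'll take the blue and green rests, checking them in one close crop.

```bash
cat > h.py <<'E'
import numpy as np,cv2
def ray(f,uv,z):
    uv=np.atleast_2d(uv).astype(float);m=f["mtx"]
    d=np.c_[(uv[:,0]-m[0,2])/m[0,0],(uv[:,1]-m[1,2])/m[1,1],np.ones(len(uv))]@np.array(f["rotation"]).T
    e=np.array(f["eye"]);return e+d*((z-e[2])/d[:,2])[:,None]
def proj(f,p):
    q=(np.atleast_2d(p)-f["eye"])@np.array(f["rotation"]);m=f["mtx"]
    return np.c_[q[:,0]/q[:,2]*m[0,0]+m[0,2],q[:,1]/q[:,2]*m[1,1]+m[1,2]]
E
python3 - <<'E'
import pickle;from h import *
f=pickle.load(open("f0.pkl","rb"))["top"];im=f["image"]
a=im[155:245,205:280];b=im[155:245,345:420]
cv2.imwrite("pics/crop.png",cv2.resize(np.hstack([a,b]),None,fx=5,fy=5,interpolation=cv2.INTER_CUBIC))
h=cv2.cvtColor(im,cv2.COLOR_BGR2HSV)
for n,(lo,hi),(x0,x1) in(("blue",(100,130),(205,280)),("green",(60,95),(345,420))):
    m=cv2.inRange(h,(lo,90,30),(hi,255,255));m[:, :x0]=0;m[:,x1:]=0;m[:155]=0;m[245:]=0
    p=np.argwhere(m)[:,::-1];w=ray(f,p,.08)[:,:2]*1000
    r=cv2.minAreaRect(w.astype(np.float32));print(n,len(p),r,cv2.boxPoints(r).round().tolist())
E
```

```text
Traceback (most recent call last):
  File "h.py", line 4, in ray
    d=np.c_[(uv[:,0]-m[0,2])/m[0,0],(uv[:,1]-m[1,2])/m[1,1],np.ones(len(uv))]@np.array(f["rotation"]).T
      ~~~~~~~~~~~~~~~~~~~~~~~~~~~~~~~~~~~~~~~~~~~~~~~~~~~~~~~~~~~~~~~~~~~~~~~^~~~~~~~~~~~~~~~~~~~~~~~~~
ValueError: matmul: Input operand 1 has a mismatch in its core dimension 0, with gufunc signature (n?,k),(k,m?)->(n?,m?) (size 4 is different from 3)
```

View pics/crop.png

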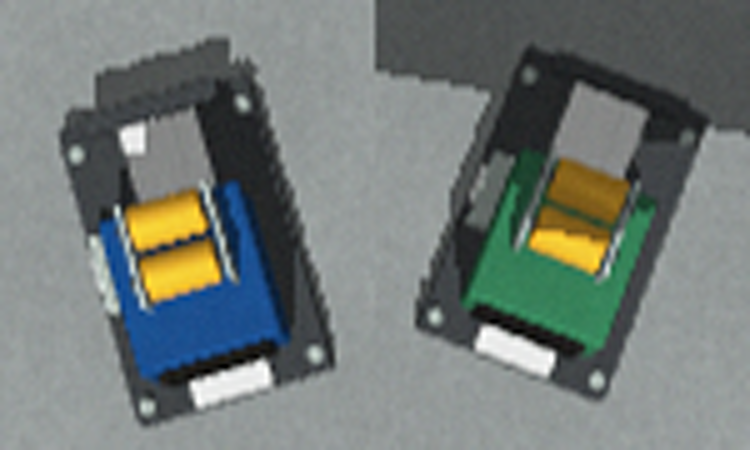

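The crop confirms both: a black pad at the near end of each carriage with a white label on the plate in front, and the base corners clearly visible.

```bash
sed -i 's/np.array(f\["rotation"\])/R(f)/g' h.py
cat >> h.py <<'E'
from scipy.spatial.transform import Rotation as Ro
def R(f):
    q=np.array(f["rotation"]);return Ro.from_quat(q[[1,2,3,0]]).as_matrix()
E
python3 - <<'E'
import pickle;from h import *
f=pickle.load(open("f0.pkl","rb"))["top"];im=f["image"]
h=cv2.cvtColor(im,cv2.COLOR_BGR2HSV)
C={"blue":[(143,425),(333,365),(250,65),(62,130)],"green":[(417,325),(603,402),(708,122),(530,47)]}
for n,(lo,hi),(x0,x1) in(("blue",(100,130),(205,280)),("green",(60,95),(345,420))):
    m=cv2.inRange(h,(lo,90,30),(hi,255,255));m[:, :x0]=0;m[:,x1:]=0;m[:155]=0;m[245:]=0
    p=np.argwhere(m)[:,::-1];w=ray(f,p,.08)[:,:2]*1000
    r=cv2.minAreaRect(w.astype(np.float32));print(n,len(p),np.round(r[0]),np.round(r[1]),r[2],cv2.boxPoints(r).round().tolist())
    c=np.array(C[n])/5.+[205 if n=="blue" else 270,155]
    w=ray(f,c,.018)[:,:2]*1000;d=w[2]+w[3]-w[0]-w[1]
    e=w[3]+w[0]-w[1]-w[2]
    print(w.round(),"centre",w.mean(0).round(1),"yaw",np.arctan2(d[1],d[0]),np.arctan2(-e[0],e[1]),"len",np.linalg.norm(d)/2,np.linalg.norm(e)/2)
for n,uv,z in(("flask",(324,224),0.03),("burner",(322,140),.05),("beaker",(160,188),.03),("paddle",(477,203),.01)):print(n,ray(f,uv,z).round(3))
E
```

```text
blue 673 [491. 239.] [107.  95.] 17.621196746826172 [[426.0, 268.0], [454.0, 178.0], [556.0, 210.0], [527.0, 301.0]]
[[408. 279.]
 [446. 160.]
 [640. 219.]
 [597. 338.]] centre [522.6 249.1] yaw 0.2986241167326964 0.3308712908346069 len 200.91917373252653 125.49258942933116
green 603 [ 510. -179.] [ 91. 106.] 67.5855941772461 [[444.0, -201.0], [542.0, -242.0], [576.0, -157.0], [478.0, -117.0]]
[[ 472.  -98.]
 [ 423. -215.]
 [ 604. -289.]
 [ 654. -174.]] centre [ 538.2 -194.3] yaw -0.3895159332502108 -0.4015869927251138 len 196.83521200383313 125.85526829803956
flask [[ 0.457 -0.005  0.03 ]]
burner [[0.726 0.002 0.05 ]]
beaker [[0.571 0.516 0.03 ]]
paddle [[ 0.529 -0.5    0.01 ]]
```

Call:
{"op": "servo_tool", "data": {
  "moves": [
    [[34, -35, 0, 0, 0, 0, 0], [34, -35, 0, 0, 0, 0, 0], [34, -35, 4, 0, 0, 0, 0], [34, -35, 8, 0, 0, 0, 0], [34, -35, 8, 0, 0, 0, 0], [34, -35, 8, 0, 0, 0, 0], [34, -35, 8, 0, 0, 0, 0], [34, -35, 8, 0, 0, 0, 0], [34, -35, 8, 0, 0, 0, 0], [34, -35, 8, 0, 0, 0, 0], [34, -35, 8, 0, 0, 0, 0], [0, 0, 0, 0, 0, 9, 0]]
  ]
}}

```text
time: 1.6
tool_pos: [0.421, -0.14, 0.1759]
tool_rot: [-0.001, 0.999, 0.043, -0.001]
contact_force: [-0.6, 0.2, 0.2]
gripper_width: 0.005
grasp_force: 0.0
```

Call:
{"op": "servo_tool", "data": {
  "moves": [
    [[0, 0, 0, 0, 0, 9, 0], [0, 0, 0, 0, 0, 9, 0], [0, 0, 0, 0, 0, 9, 0], [0, 0, 0, 0, 0, 0.5, 0], [0, 0, 0, 0, 0, 0, 0], [0, 0, 0, 0, 0, 0, 0]]
  ]
}}

```text
time: 2.35
tool_pos: [0.4207, -0.143, 0.1772]
tool_rot: [-0.0, 0.981, -0.195, -0.0]
contact_force: [0.8, -0.6, 0.0]
gripper_width: -0.003
grasp_force: 0.0
```

Run:
```python
from plant import manip
import cv2,numpy as np;from h import *
f=manip.grab_frame("wrist");cv2.imwrite("pics/w1.png",f["image"]);s=manip.state()
print(s["time"],s["tool_pos"],s["tool_rot"],s["contact_force"],s["gripper_width"]);print(f["mtx"],f["eye"],R(f).round(2).tolist())
t=Ro.from_quat(np.array(s["tool_rot"])[[1,2,3,0]]).as_matrix();print("yaw",np.arctan2(t[1,0],t[0,0]))
def fp(p):
    q=(np.array(p)-f["eye"])@R(f);th=np.arctan2(np.hypot(q[0],q[1]),q[2]);m=f["mtx"];u=q[:2]/np.hypot(q[0],q[1])*th
    return [m[0,2]+m[0,0]*u[0],m[1,2]+m[1,1]*u[1]]
c,y=np.array([.538,-.194]),-.394
for l,p in(("padTL",(-.086,.035,.076)),("padTR",(-.086,-.035,.076)),("baseNL",(-.1,.064,.018)),("baseNR",(-.1,-.064,.018))):
    print(l,np.round(fp([c[0]+p[0]*np.cos(y)-p[1]*np.sin(y),c[1]+p[0]*np.sin(y)+p[1]*np.cos(y),p[2]])))
```

```text
2.4 [ 0.42067692 -0.14304008  0.17725587] [-1.22034995e-05  9.80716243e-01 -1.95437071e-01 -4.44098379e-05] [-0.20224157  0.18394599  0.09828024] -0.002086328946661044
[[309.70691629   0.         324.40768524]
 [  0.         309.70691629 197.70691218]
 [  0.           0.           1.        ]] [ 0.48951509 -0.17213621  0.30632802] [[-0.38, -0.88, -0.27], [-0.92, 0.37, 0.11], [-0.0, 0.29, -0.96]]
yaw -0.3934061913762729
padTL [280. 150.]
padTR [373. 150.]
baseNL [259. 156.]
baseNR [393. 157.]
```

View pics/w1.png

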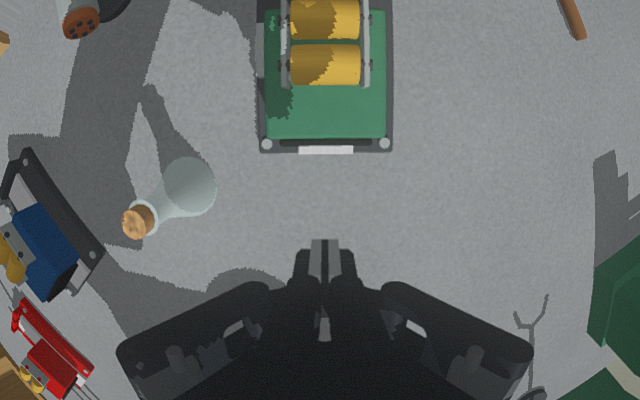

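The near edge of the base plate is at row 153, within about 2 mm of the predicted 156. The pad is centred at column 325, in line with the fingers at 324, so I'll lower and push.

Call:
{"op": "servo_tool", "data": {
  "moves": [
    [[0, 0, 40, 0, 0, 0, 0], [0, 0, 40, 0, 0, 0, 0], [0, 0, 37, 0, 0, 0, 0], [10, 0, 0, 0, 0, 0, 0], [10, 0, 0, 0, 0, 0, 0], [10, 0, 0, 0, 0, 0, 0], [10, 0, 0, 0, 0, 0, 0], [10, 0, 0, 0, 0, 0, 0]]
  ]
}}

```text
time: 3.4
tool_pos: [0.4662, -0.1617, 0.0613]
tool_rot: [-0.001, 0.981, -0.196, -0.003]
contact_force: [-9.4, 4.9, 8.2]
gripper_width: -0.001
grasp_force: 5.6
```

Call:
{"op": "servo_tool", "data": {
  "moves": [
    [[10, 0, 0, 0, 0, 0, 0], [10, 0, 0, 0, 0, 0, 0], [10, 0, 0, 0, 0, 0, 0], [3, 0, 0, 0, 0, 0, 0], [0, 0, 0, 0, 0, 0, 0], [0, 0, 0, 0, 0, 0, 0]]
  ]
}}

```text
time: 4.15
tool_pos: [0.4969, -0.1741, 0.0611]
tool_rot: [-0.001, 0.981, -0.196, -0.002]
contact_force: [-6.5, 3.7, 6.1]
gripper_width: -0.001
grasp_force: 4.1
```

Run:
```python
from plant import manip
import cv2
f=manip.grab_frame("wrist");cv2.imwrite("pics/w2.png",f["image"])
```

```text
(no output)
```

View pics/w2.png

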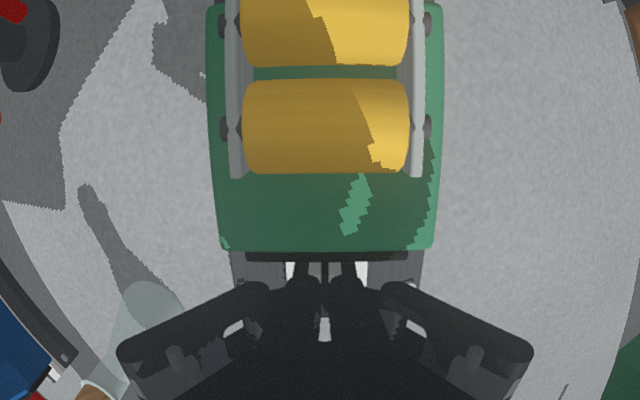

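The fingers are centred on the pad with the carriage pushed about 50 mm. I'll push a little more, then let go, back off and raise.

Call:
{"op": "servo_tool", "data": {
  "moves": [
    [[4, 0, 0, 0, 0, 0, 0], [0, 0, 0, 0, 0, 0, 0], [-25, 0, 0, 0, 0, 0, 0], [-30, 0, 0, 0, 0, 0, 0], [-30, 0, 0, 0, 0, 0, 0], [-10, 0, -30, 0, 0, 0, 0], [0, 0, -40, 0, 0, 0, 0], [0, 0, -50, 0, 0, 0, 0], [0, 0, 0, 0, 0, 0, 0], [0, 0, 0, 0, 0, 0, 0]]
  ]
}}

```text
time: 5.45
tool_pos: [0.4139, -0.1402, 0.1811]
tool_rot: [0.0, 0.981, -0.196, 0.001]
contact_force: [-0.2, 0.6, -0.7]
gripper_width: -0.002
grasp_force: 0.0
```

Run:
```python
from plant import manip
import cv2
f=manip.grab_frame("wrist");cv2.imwrite("pics/w3.png",f["image"]);s=manip.state();print(s["time"],s["tool_pos"],s["tool_rot"])
```

```text
5.5 [ 0.41325554 -0.13987955  0.17989123] [-1.13034503e-04  9.80642976e-01 -1.95804090e-01 -3.15398764e-04]
```

View pics/w3.png

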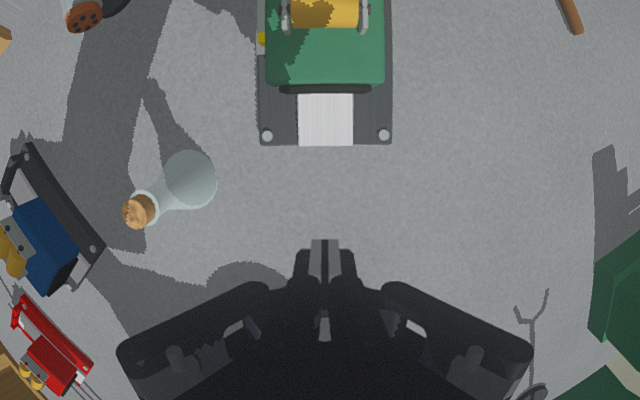

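The green carriage rests forward, with its yellow pin up at (262,40), so it is latched. Blue next.

Call:
{"op": "servo_tool", "data": {
  "moves": [
    [[-18, -40, 0, 0, 0, 0, 0], [-18, -40, 0, 0, 0, 0, 0], [-18, -40, 0, 0, 0, 0, 0], [-18, -40, 0, 0, 0, 0, 0], [-18, -40, 0, 0, 0, 0, 0], [-18, -40, 0, 0, 0, 0, 0], [-18, -40, 0, 0, 0, 0, 0], [-18, -40, 0, 0, 0, 0, 0]]
  ]
}}

```text
time: 6.5
tool_pos: [0.4023, 0.2121, 0.1785]
tool_rot: [0.001, 0.981, -0.196, -0.001]
contact_force: [0.4, 0.4, -0.2]
gripper_width: -0.005
grasp_force: 0.0
```

Call:
{"op": "servo_tool", "data": {
  "moves": [
    [[0, 0, 0, 0, 0, -10, 0], [0, 0, 0, 0, 0, -10, 0], [0, 0, 0, 0, 0, -10, 0], [0, 0, 0, 0, 0, -10, 0], [0, 0, 0, 0, 0, 0, 0], [0, 0, 0, 0, 0, 0, 0]]
  ]
}}

```text
time: 7.25
tool_pos: [0.4029, 0.2107, 0.1794]
tool_rot: [0.0, 0.989, 0.15, -0.001]
contact_force: [-0.3, -0.2, -0.2]
gripper_width: 0.0
grasp_force: 0.0
```

Run:
```python
from plant import manip
import cv2,numpy as np;from h import *
f=manip.grab_frame("wrist");cv2.imwrite("pics/w4.png",f["image"]);s=manip.state()
t=Ro.from_quat(np.array(s["tool_rot"])[[1,2,3,0]]).as_matrix();print(s["tool_pos"],"yaw",np.arctan2(t[1,0],t[0,0]))
print("pad ahead in tool axes, mm",(np.array([.440,.223,.055])-s["tool_pos"])@t*1000)
```

```text
[0.40301157 0.21069069 0.17962306] yaw 0.30187862141164945
pad ahead in tool axes, mm [ 39.13585029  -0.75621461 124.57280504]
```

View pics/w4.png

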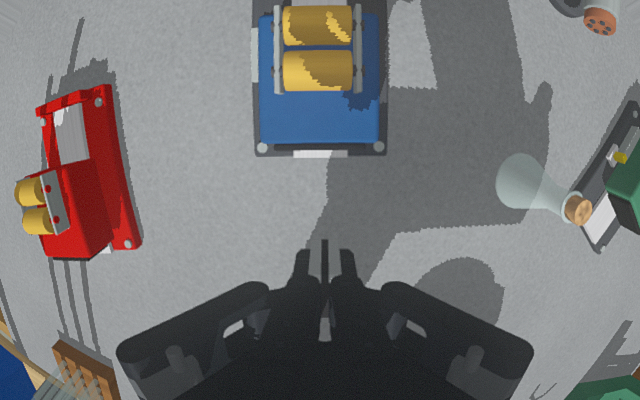

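The blue base's near edge is at row 156 and its middle at column 320, about 4 px left of the fingers. I'll shift 4 mm left and push.

Call:
{"op": "servo_tool", "data": {
  "moves": [
    [[0, -4, 40, 0, 0, 0, 0], [0, 0, 40, 0, 0, 0, 0], [0, 0, 39, 0, 0, 0, 0], [10, 0, 0, 0, 0, 0, 0], [10, 0, 0, 0, 0, 0, 0], [10, 0, 0, 0, 0, 0, 0], [10, 0, 0, 0, 0, 0, 0], [10, 0, 0, 0, 0, 0, 0]]
  ]
}}

```text
time: 8.3
tool_pos: [0.4492, 0.2297, 0.0628]
tool_rot: [0.0, 0.988, 0.151, -0.002]
contact_force: [-11.8, -3.4, 7.7]
gripper_width: 0.001
grasp_force: 5.8
```

Call:
{"op": "servo_tool", "data": {
  "moves": [
    [[10, 0, 0, 0, 0, 0, 0], [10, 0, 0, 0, 0, 0, 0], [10, 0, 0, 0, 0, 0, 0], [3, 0, 0, 0, 0, 0, 0], [0, 0, 0, 0, 0, 0, 0], [0, 0, 0, 0, 0, 0, 0]]
  ]
}}

```text
time: 9.05
tool_pos: [0.4808, 0.2397, 0.0628]
tool_rot: [-0.0, 0.988, 0.151, -0.002]
contact_force: [-8.2, -1.5, 6.3]
gripper_width: -0.0
grasp_force: 4.3
```

Call:
{"op": "servo_tool", "data": {
  "moves": [
    [[1, 0, 0, 0, 0, 0, 0], [0, 0, 0, 0, 0, 0, 0], [-25, 0, 0, 0, 0, 0, 0], [-30, 0, 0, 0, 0, 0, 0], [-30, 0, 0, 0, 0, 0, 0], [-10, 0, -30, 0, 0, 0, 0], [0, 0, -40, 0, 0, 0, 0], [0, 0, -50, 0, 0, 0, 0], [0, 0, 0, 0, 0, 0, 0], [0, 0, 0, 0, 0, 0, 0]]
  ]
}}

```text
time: 10.3
tool_pos: [0.3924, 0.2116, 0.1825]
tool_rot: [-0.0, 0.988, 0.151, 0.001]
contact_force: [-0.1, 0.3, -0.1]
gripper_width: -0.001
grasp_force: 0.0
```

Run:
```python
from plant import manip
import cv2,numpy as np
f=manip.grab_frame("wrist")["image"];t=manip.grab_frame("top")["image"][130:260,130:430]
cv2.imwrite("pics/w5.png",np.vstack([cv2.resize(t,(640,277)),f[:320]]))
print(manip.state()["contact_force"])
```

```text
[ 0.1509338  -0.39199108  0.16529479]
```

View pics/w5.png

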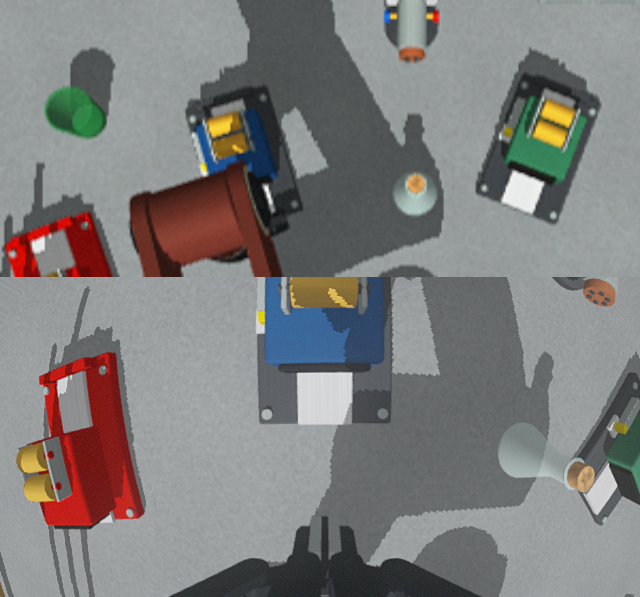

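Both carriages rest forward. The yellow pins are up: blue at (262,318) in the lower wrist view, green at (507,132) in the top view. The loose items are unmoved and the arm is clear.

```bash
python3 -c "
from plant import manip
print(manip.job_done())"
```

```text
the job is handed in; nothing more can be done
None
```

Both the blue and the green rest appear latched on their raised stop pins in the final pictures, with the arm clear and the flask, beaker and paddle not touched; the job was handed in at about 10 s, and no verdict came back.

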